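# Refit the drive spindle of a bench bobbin winder

### The arm

A 6-joint arm with a two-finger parallel gripper is mounted at the origin on a cart in front of the work surface, level with it; the furniture and walls round the work are solid. World frame = base frame: x ahead of the robot, y to its left, z up, the work surface at z = 0. Lengths are in m, angles in rad, forces in N, time in s.
With the tool pointing down it reaches from about 0.375 to 0.975 m from the base axis. Payload 3.8 kg.
Tool frame: the origin (TCP) lies on the centre line of the jaws, within the pads' length; the fingertips stand 19 mm ahead of it and the grasp point (between the pads) is the TCP; z points along the fingers, x is the direction in which the jaws open and shut, and the axes are right-handed (so a half turn about z gives the same grasp; the last joint's range is limited). The gripper opens to 85 mm and grips with 20 to 120 N. Pads are 22 mm wide; open, the fingers measure 114 mm over their backs; the gripper's body (76 mm by 85 mm) begins 54 mm behind the grasp point. The pads swing forward as they close: fully open they stand 13 mm farther back than shut.
Start: joints at [1.165, 0.264, 1.604, -0, 1.274, -0.037], TCP at [0.243, 0.63, 0.25] pointing down, gripper open.
Joint ranges: [-2.63, 2.63], [-0.94, 2.18], [0.31, 2.57], [-1.31, 4.45], [0, 2.66], [-2.55, 2.55]. Speed limits (rad/s): [2.57, 2.57, 3.14, 3.14, 3.14, 3.14].

### API

Orientations are given as a unit quaternion [x, y, z, w].
In Python, from rig import ctrl, kin, viewer, finish_job gives the robot as it stands. Calls block until the motion is done:
- ctrl.move_pose(position, orientation): joint-space move of the TCP to a pose.
- ctrl.movel(position, v=0.15, rot=None, until_force=None): straight line of the TCP; rot=None keeps the orientation; v is the mean speed in m/s. With until_force (N) it stops when the force on the tool has changed by that much, and returns True; else False.
- ctrl.move_joints(angles): joint-space move.
- ctrl.set_gripper(opening): opening from 0.0 (shut) to 1.0 (fully open); the grip force is fixed at half the most; returns when the fingers have stopped.
- ctrl.hold(seconds).
- kin.inverse_kinematics(position, orientation): joint angles nearest the present ones, or None.
- ctrl.get_state(): the state.
- viewer.snapshot(name): name is "scene" or "top" or "wrist"; returns (picture, depth): 480x640x3 uint8, red, green, blue; 480x640 float32, m along the optical axis (not along the pixel's ray), 0 where there is no reading.
- viewer.camera_info(name): a dict with "intrinsics" (3x3 intrinsics, pixels), "rvec" (rotation vector, rad) and "tvec" (3), from world to camera coordinates, as OpenCV has them; the wrist camera has in their place "T_tool_cam" (4x4, takes a point from camera to tool coordinates, whose origin is the TCP and whose axes are the tool frame's). Camera axes: x right, y down, z forward; pixel columns grow to the right and rows downward; lengths in m; the calibration is good to about 2 mm. A picture is of the moment at which its call begins: read the wrist's pose just before it. camera_info takes no time and is no camera call.
A pose or a line that the arm cannot do raises ctrl.IKError and nothing moves.
- finish_job(): hands the job in, once; it reports no verdict.
Trained networks look in the newest picture that a camera, given by its name, has taken for a name from the list of things; names that differ only in an ending like _2 or _b are one class to them, and where a whole thing is asked for, a point or a joint stands for the part that bears it (a point fixed in the world has none). Each returns a list of dicts, best first, with "p" (0 to 1); they miss things now and then, are a little off and sometimes report something else, mostly with a low value. They report only what shows in the picture. A call takes as long as a camera call. They do not tell look-alikes from the thing itself.
- viewer.boxes_of(query, camera): "box" ([left, top, right, bottom] in pixels, round what is visible of it).
The state is a dict: "clock": time; "qpos": joint angles; "qd": joint speeds; "joint_torque": joint torques, N m; "eef_pos": TCP position; "orientation": TCP orientation; "force": force on the tool from outside, world axes, zero at the start; "wrist_torque": the same for the moment, N m; "opening": opening from 0.0 (shut) to 1.0 (fully open).
Only numpy, scipy, OpenCV 4.12 (cv2) and the standard library are available. Lean on these libraries where they do the work, as an engineer would, in place of code of your own. Each camera call takes 0.05 s, during which the arm holds its last target.

### The job

The long drive spindle of the bobbin winder has been washed and hangs in the wooden drip stand. Lift it out and thread it, tang down, through the winder's upper bearing, its lower bearing and the boss of the base; then, pressing only lightly, turn it until you feel its flat tang go into the hidden slot of the drive, stop turning there, lower it fully home so that its collar lies flush on the upper bearing, and let go. Be gentle - nothing may be forced, wrenched or dropped in - and leave the short arbor and the other things where they are.

Things in the scene. Friction and masses are not known exactly. Their poses are not given: they have to be found in the camera images.
- spindle: Long steel drive spindle, 178 mm, about 0.25 kg, hanging upright by its collar in one hole of the drip stand, its yaw within 20 degrees of the stand's. Origin at the tip of the tang, z up along the spindle. The flat tang is 10 mm long, 13 mm wide along y, 5 mm thick along x; above it a 14 mm round shaft up to the collar.
- spindle_collar (a point): Underside of the spindle's collar, on its axis, 130 mm above the tip of the tang. The collar is round, 26 mm across and 8 mm thick.
- spindle_head (a point): Middle of the spindle's head, on its axis, 160 mm above the tip: the place to grip. The head is 40 mm tall (138 to 178 mm above the tip), 27 mm round with two flats 22 mm apart that face the spindle's +x and -x; the fingers take it across these flats.
- arbor: A short steel arbor, 94 mm long, with a plain round 14 mm shaft and a round knurled head 23 mm across without flats, that hangs in the other hole of the stand. Not needed; leave it there. Origin at its lower tip.
- stand: Wooden drip stand, fixed, 70 x 188 x 152 mm, origin under its middle, long along its y. Its top board is at 150 mm, with two 18 mm holes at y = -42 and +42 mm in which the spindle and the arbor hang by their collars.
- winder: Bobbin winder, fixed. Origin on the bench on the common vertical axis of its bearings; z up, x from its front (knob, switch) to its upright. Grey base 150 x 116 x 40 mm, 62 mm of it in front of the axis; the upright (x = 53 to 67 mm) carries two arms with bearing bushes. All bores are 16 mm, their mouths countersunk to 22 mm over 3 mm depth. Nothing on it is higher than 164.5 mm.
- upper_bearing (a point): Centre of the mouth of the upper bearing bush, on the axis, 164.5 mm above the bench; the bush is 20.5 mm long. The collar rests on it when the spindle is fully home; the tip is then 34.5 mm above the bench.
- lower_bearing (a point): Centre of the mouth of the lower bearing bush, on the axis, 104 mm above the bench; the bush is 20 mm long.
- boss_mouth (a point): Centre of the mouth of the boss on the base, on the axis, 52 mm above the bench. The drive dog is hidden inside it.
- drive_socket (a point): Centre of the drive dog's face in the boss, 43 mm above the bench. One slot 6.5 mm wide, 11 mm deep crosses it, stopped (unseen) within 52 degrees of the winder's y axis; the tang fits either way round, to 6 degrees. Out of line, the tang only pushes the face down against a spring (5.5 N, 8 N at 8 mm); in line the dog springs up round it and the push vanishes. The dog is locked against turning.
- beaker_150: A glass beaker, 62 x 68 x 80 mm, standing loose to the right of the winder. Origin under its middle. Leave it.
- tape_roll: A roll of masking tape, 98 mm across, 25 mm high, lying loose near the front edge. Origin under its middle. Leave it.
- spanner: An open-ended spanner, 162 mm long, lying loose near the front edge. Origin under its middle. Leave it.
Mind the look-alikes: they are no part of the job. Leave any blue or green look-alike of the spindle alone.

How it is judged:
By the outcome, as a careful person would: the job done as asked, in the order asked, and still so for the second after the job is handed in, with the robot touching nothing.
It also fails if it takes over 72 s, if anything falls off the work surface, if the arm or the gripper's body presses on something with over 40 N, if the wrist force passes 120 N, or if a joint passes its speed limit or range.

## Working session

There is one attempt and no reset: what is moved stays moved. The work goes in short steps, each a Python script; the robot and the scene stay as the last script left them, time stands still between calls to the robot, and variables do not carry over. Pictures are saved under pics/ and viewed, and the job is handed in when it is done.

```bash
ls; mkdir -p pics; python3 - <<'E'
from rig import ctrl,viewer
import cv2
for n in ("scene","top","wrist"):
    p,d=viewer.snapshot(n); cv2.imwrite(f"pics/a_{n}.png",p[:,:,::-1])
    print(n,viewer.camera_info(n))
    for q in ("spindle","arbor","stand","winder"):
        print(q,[(round(b['p'],2),[round(x) for x in b['box']]) for b in viewer.boxes_of(q,n)][:4])
print(ctrl.get_state())
E
```

```text
pics
scene {'intrinsics': array([[579.34877368,   0.        , 328.36802262],
       [  0.        , 579.34877368, 234.40197626],
       [  0.        ,   0.        ,   1.        ]]), 'rvec': array([ 0.49995517,  2.61702958, -1.36014609]), 'tvec': array([0.46200385, 0.03155947, 1.49417637])}
spindle [(0.76, [415, 269, 434, 330]), (0.68, [378, 270, 392, 337]), (0.65, [435, 293, 451, 360])]
arbor [(0.71, [254, 198, 330, 281]), (0.68, [311, 230, 373, 237]), (0.53, [392, 306, 407, 329])]
stand [(0.66, [360, 273, 426, 400]), (0.55, [254, 196, 328, 278]), (0.29, [377, 266, 394, 339])]
winder [(0.82, [254, 198, 328, 281])]
top {'intrinsics': array([[487.9936233 ,   0.        , 322.28738043],
       [  0.        , 487.9936233 , 241.48623111],
       [  0.        ,   0.        ,   1.        ]]), 'rvec': array([ 2.15263272, -2.12986085,  0.13728354]), 'tvec': array([-0.06450992,  0.4782222 ,  1.31971786])}
spindle [(0.74, [211, 273, 228, 287]), (0.73, [181, 272, 203, 286]), (0.49, [210, 238, 225, 251])]
arbor [(0.66, [181, 236, 194, 247])]
stand [(0.89, [167, 227, 252, 269])]
winder [(0.67, [332,
[... 617 characters left out ...]
6, 167, 480])]
winder []
{'clock': 0.75, 'qpos': array([ 1.16512050e+00,  2.63846728e-01,  1.60395801e+00, -2.60017012e-05,
        1.27371153e+00, -3.68876521e-02]), 'qd': array([ 0.00110109,  0.00010368, -0.00031978, -0.00013746,  0.00337645,
        0.0016064 ]), 'joint_torque': array([-5.99561190e-05, -5.14913070e+01, -3.67665231e+01, -3.56552600e-04,
        5.42648449e-04, -1.33135678e-06]), 'eef_pos': array([0.24333383, 0.62962649, 0.25033837]), 'orientation': array([ 8.24766102e-01,  5.65474028e-01,  3.89212730e-05, -9.91470259e-06]), 'force': array([ 0.997653  , -0.32707654,  0.09412278]), 'wrist_torque': array([-0.00582451,  0.00322445, -0.02140731]), 'opening': 1.0009720132487496}
```

View pics/a_scene.png

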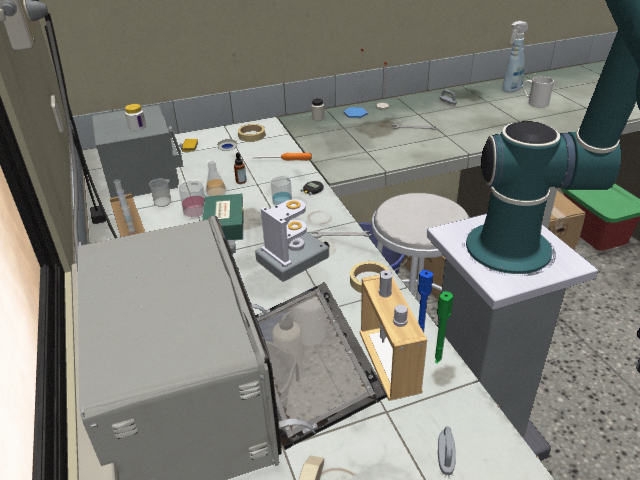

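View pics/a_top.png

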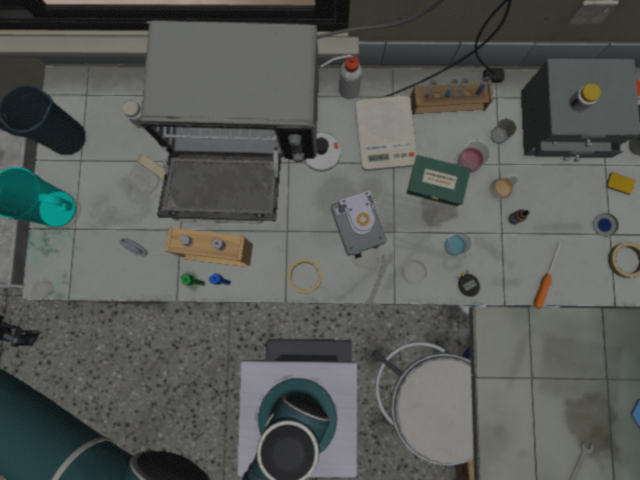

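View pics/a_wrist.png

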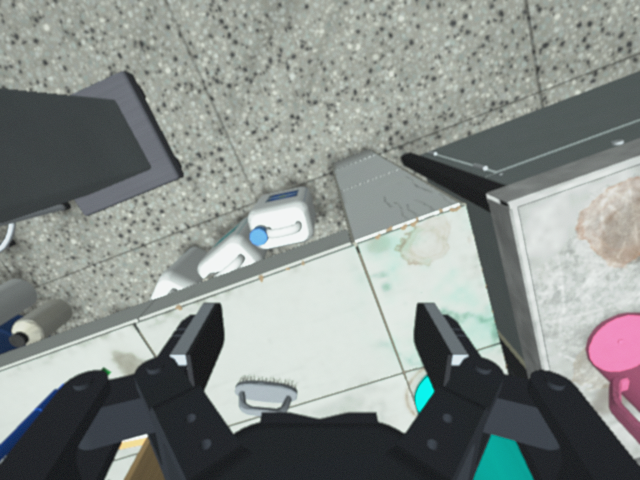

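```bash
cat > h.py <<'E'
import numpy as np,cv2
from scipy.spatial.transform import Rotation as R
def cam(viewer,n,st=None):
    i=viewer.camera_info(n);K=i['intrinsics']
    if n=='wrist':
        T=np.eye(4);T[:3,:3]=R.from_quat(st['orientation']).as_matrix();T[:3,3]=st['eef_pos']
        return K,T@i['T_tool_cam']
    M=np.eye(4);M[:3,:3]=cv2.Rodrigues(i['rvec'])[0];M[:3,3]=i['tvec']
    return K,np.linalg.inv(M)
def cloud(K,T,d):
    v,u=np.mgrid[:d.shape[0],:d.shape[1]]
    P=np.stack([(u-K[0,2])/K[0,0]*d,(v-K[1,2])/K[1,1]*d,d],-1)
    return P@T[:3,:3].T+T[:3,3]
def proj(K,T,p):
    q=np.linalg.inv(T)@np.append(p,1);return K[:2,:2]@(q[:2]/q[2])+K[:2,2]
E
python3 - <<'E'
from rig import ctrl,viewer
from h import *
S={}
for n in ("scene","top"):
    p,d=viewer.snapshot(n);K,T=cam(viewer,n);C=cloud(K,T,d);S[n]=C
    np.savez(f"s_{n}.npz",p=p,d=d,C=C)
    if n=='scene':
        pts=[(386,283),(386,275),(400,315),(400,308),(294,205),(294,226),(290,270),(425,280),(445,300),(438,355)]
        crop=p[240:400,330:470]
    else:
        pts=[(187,241),(218,244),(205,247),(362,219),(345,203),(187,280),(220,280),(200,280),(172,230)]
        crop=p[180:300,150:400]
    cv2.imwrite(f"pics/b_{n}.png",cv2.resize(crop[:,:,::-1],None,fx=700/crop.shape[1] if n=='top' else 3.7,fy=700/crop.shape[1] if n=='top' else 3.7,interpolation=cv2.INTER_CUBIC))
    for u,v in pts: print(n,u,v,C[v,u].round(3))
    # heads
    m=(C[...,2]>0.165)&(C[...,2]<0.25)&(C[...,0]>0.3)&(C[...,0]<.75)&(C[...,1]>0.1)&(C[...,1]<.6)
    k,l,st,ce=cv2.connectedComponentsWithStats(m.astype(np.uint8))
    for i in range(1,k):
        if st[i,4]>8:
            q=C[l==i];print('comp',st[i],q.mean(0).round(3),q.min(0).round(3),q.max(0).round(3))
E
```

```text
scene 386 283 [0.453 0.207 0.184]
scene 386 275 [0.45  0.198 0.196]
scene 400 315 [0.464 0.288 0.176]
scene 400 308 [0.46  0.279 0.184]
scene 294 205 [ 0.517 -0.161  0.161]
scene 294 226 [ 0.522 -0.158  0.103]
scene 290 270 [ 0.559 -0.089  0.028]
scene 425 280 [0.371 0.211 0.169]
scene 445 300 [0.37  0.285 0.177]
scene 438 355 [0.366 0.279 0.024]
comp [380 270  12  22 238] [0.452 0.202 0.187] [0.437 0.183 0.165] [0.463 0.212 0.199]
comp [419 270  14  12 143] [0.366 0.206 0.174] [0.349 0.189 0.165] [0.378 0.22  0.18 ]
comp [439 292  15  14 158] [0.364 0.277 0.174] [0.347 0.262 0.165] [0.376 0.288 0.181]
comp [394 305  14  16 183] [0.461 0.283 0.178] [0.447 0.269 0.165] [0.471 0.292 0.185]
comp [256 362  20  48 600] [0.738 0.384 0.209] [0.724 0.368 0.165] [0.75  0.389 0.25 ]
top 187 241 [0.455 0.273 0.184]
top 218 244 [0.447 0.192 0.198]
top 205 247 [0.445 0.236 0.151]
top 362 219 [ 0.519 -0.161  0.161]
top 345 203 [ 0.561 -0.118  0.156]
top 187 280 [0.359 0.269 0.179]
top 220 280 [0.361 0.19  0.172]
top 200 280 [0.367 0.271 0.052]
top 172 230 [0.488 0.323 0.148]
comp [140 124  22  14 156] [0.732 0.368 0.206] [0.724 0.332 0.165] [0.749 0.386 0.25 ]
comp [188 126  15   2  19] [0.726 0.248 0.246] [0.725 0.231 0.241] [0.728 0.267 0.25 ]
comp [204 127   9   1   9] [0.726 0.217 0.247] [0.725 0.208 0.245] [0.726 0.227 0.249]
comp [224 127  14   2  16] [0.724 0.164 0.246] [0.723 0.147 0.242] [0.726 0.179 0.248]
comp [239 128  18   1  18] [0.724 0.121 0.247] [0.723 0.1   0.244] [0.725 0.142 0.25 ]
comp [180 235  12  11  88] [0.458 0.277 0.182] [0.447 0.267 0.166] [0.471 0.289 0.191]
comp [212 238  14  12 114] [0.448 0.193 0.194] [0.436 0.182 0.165] [0.462 0.208 0.207]
comp [209 273  12  11  95] [0.364 0.201 0.178] [0.353 0.19  0.166] [0.377 0.216 0.184]
comp [181 274  12  11  99] [0.362 0.272 0.178] [0.35  0.26  0.166] [0.374 0.286 0.185]
```

View pics/b_scene.png

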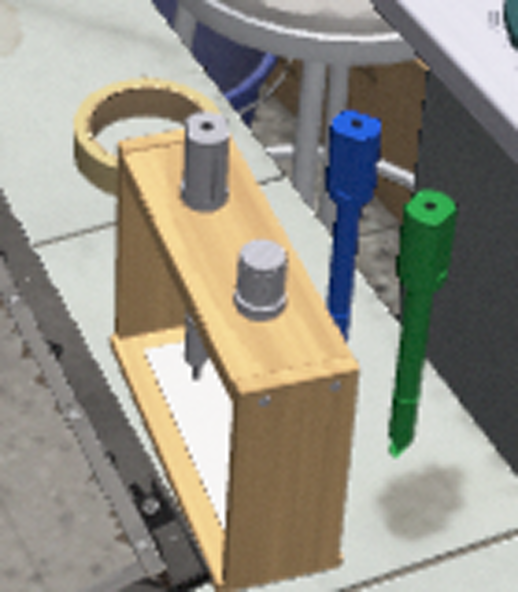

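View pics/b_top.png

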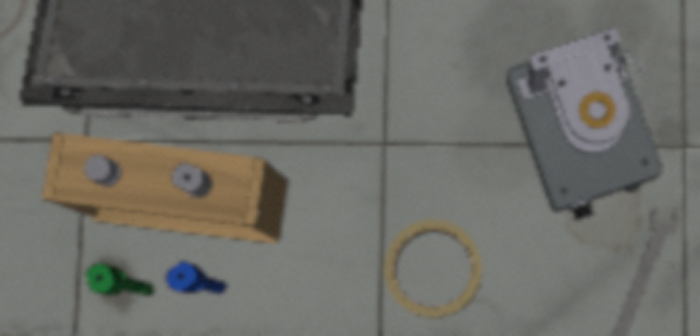

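```bash
cat >> h.py <<'E'
def down(yaw): # tool x at world yaw, z down
    x=np.array([np.cos(yaw),np.sin(yaw),0]);z=np.array([0,0,-1.]);y=np.cross(z,x)
    return R.from_matrix(np.stack([x,y,z],1)).as_quat()
def shot(ctrl,viewer,name):
    st=ctrl.get_state();p,d=viewer.snapshot('wrist');K,T=cam(viewer,'wrist',st);C=cloud(K,T,d)
    np.savez(f"s_{name}.npz",p=p,d=d,C=C,K=K,T=T);cv2.imwrite(f"pics/{name}.png",p[:,:,::-1]);return p,d,K,T,C
E
python3 - <<'E'
from rig import ctrl,viewer
from h import *
ctrl.move_pose([.45,.197,.30],down(np.radians(-7)))
shot(ctrl,viewer,'w1')
print([(round(b['p'],2),[round(x) for x in b['box']]) for b in viewer.boxes_of('spindle_head','wrist')][:4])
print(ctrl.get_state()['clock'])
ctrl.move_pose([.519,-.161,.27],down(np.radians(21)))
shot(ctrl,viewer,'w2')
s=ctrl.get_state();print(s['clock'],s['qpos'],s['eef_pos'])
E
```

```text
[(0.9, [302, 220, 338, 266]), (0.64, [229, 127, 283, 266]), (0.62, [199, 195, 258, 252])]
2.7083
4.125 [-3.44916945e-01  2.16710856e-03  1.86183761e+00  4.80988832e-04
  1.27745932e+00 -7.12604899e-01] [ 0.51928499 -0.15994895  0.27011254]
```

View pics/w1.png

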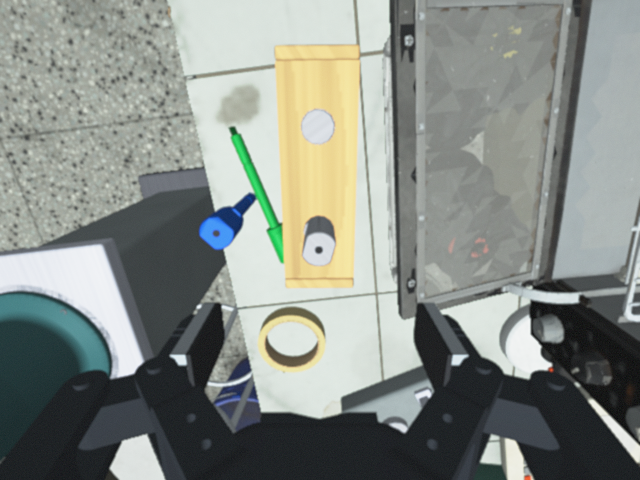

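View pics/w2.png

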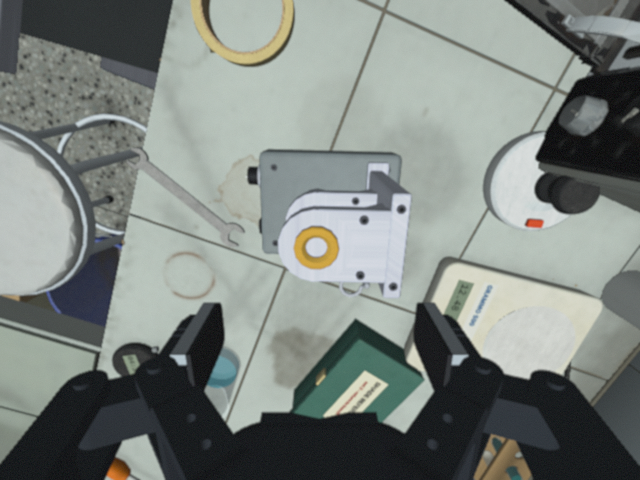

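```bash
python3 - <<'E'
from rig import ctrl,viewer
from h import *
p,d=viewer.snapshot("scene")
K,T=cam(viewer,'scene');C=cloud(K,T,d);np.savez("s_sc2.npz",p=p,C=C)
cv2.imwrite("pics/c_scene.png",cv2.resize(p[230:410,330:490,::-1],None,fx=3.3,fy=3.3,interpolation=cv2.INTER_CUBIC))
z=np.load('s_w1.npz')
cv2.imwrite("pics/c_w1.png",cv2.resize(z['p'][80:300,160:380,::-1],None,fx=2.7,fy=2.7,interpolation=cv2.INTER_CUBIC))
for u,v in [(234,131),(260,193),(281,255),(276,230),(218,230),(248,200)]: print(u,v,z['C'][v,u].round(3))
E
```

```text
234 131 [0.36  0.28  0.014]
260 193 [0.378 0.205 0.018]
281 255 [0.393 0.125 0.029]
276 230 [0.391 0.158 0.026]
218 230 [0.374 0.21  0.18 ]
248 200 [0.371 0.206 0.057]
```

View pics/c_scene.png

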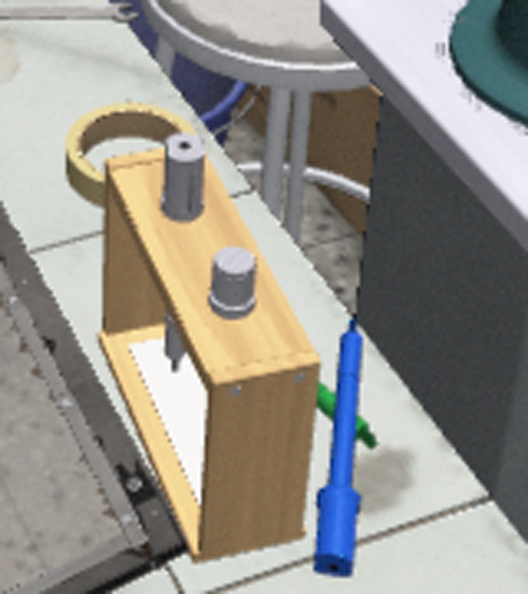

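View pics/c_w1.png

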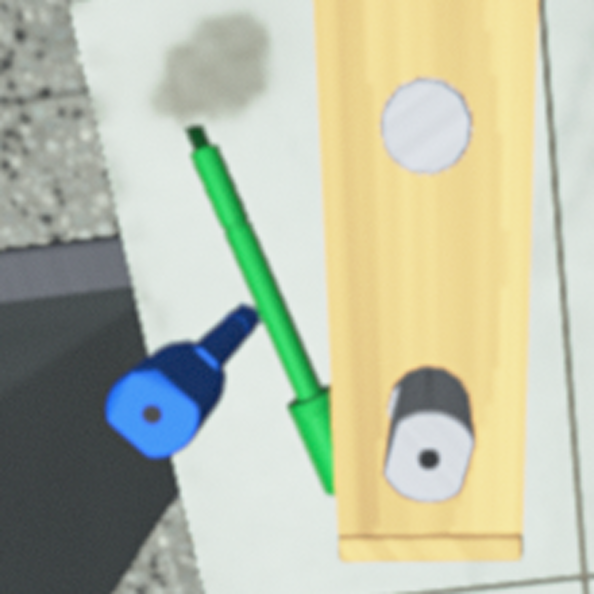

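```bash
python3 - <<'E'
from h import *
z=np.load('s_w1.npz');C=z['C'];p=z['p'];K=z['K'];T=z['T']
crop=p[205:275,290:350,::-1];cv2.imwrite("pics/d_w1.png",cv2.resize(crop,None,fx=8,fy=8,interpolation=cv2.INTER_NEAREST))
# top board edge / z values
for v,u in [(255,320),(260,312),(240,318),(127,318),(180,318),(60,318)]: print(u,v,C[v,u].round(4))
m=(C[...,2]>0.192)&(abs(C[...,0]-.45)<.04)&(abs(C[...,1]-.197)<.04)
q=C[m];print(len(q),q.mean(0),q.min(0),q.max(0),np.percentile(q[:,2],[10,50,90]))
# bright face by intensity
g=cv2.cvtColor(p,cv2.COLOR_RGB2GRAY);hsv=cv2.cvtColor(p,cv2.COLOR_RGB2HSV)
b=((hsv[...,1]<40)&(g>190)).astype(np.uint8);b[:205]=0;b[275:]=0;b[:,:290]=0;b[:,350:]=0
k,l,s,c=cv2.connectedComponentsWithStats(b);i=1+np.argmax(s[1:,4]);print(s[i],c[i])
mm=(l==i).astype(np.uint8);mm=cv2.morphologyEx(mm,cv2.MORPH_CLOSE,np.ones((7,7)))
v,u=np.nonzero(mm)
# back-project on plane z=zt
zt=np.median(C[mm>0][:,2]);print('zt',zt)
def bp(u,v,h):
    r=np.stack([(u-K[0,2])/K[0,0],(v-K[1,2])/K[1,1],np.ones(len(u))],-1)@T[:3,:3].T
    return T[:3,3]+r*((h-T[2,3])/r[:,2])[:,None]
P=bp(u.astype(float),v.astype(float),.20)
ctr=P.mean(0);print('centre',ctr,'n',len(P))
for a in range(-40,60,5):
    d=(P[:,:2]-ctr[:2])@np.array([np.cos(np.radians(a)),np.sin(np.radians(a))]);print(a,round((d.max()-d.min())*1e3,1),round(d.std()*1e3,2),end=' | ')
cv=np.cov((P[:,:2]-ctr[:2]).T);w,V=np.linalg.eigh(cv);print('minor axis yaw',np.degrees(np.arctan2(V[1,0],V[0,0])),np.sqrt(w)*1e3)
k2=bp(np.array([318.]),np.array([127.]),.186);print('arbor',k2)
E
```

```text
320 255 [0.4495 0.188  0.198 ]
312 260 [0.4433 0.1848 0.1979]
318 240 [0.4495 0.1997 0.1981]
318 127 [0.4588 0.2758 0.1846]
318 180 [0.4536 0.2343 0.1502]
318 60 [0.4643 0.3212 0.1509]
23451 [0.45074735 0.21022781 0.35890933] [0.41000272 0.17898901 0.19208286] [0.48999938 0.21977303 0.37962604] [0.35576388 0.36546506 0.37491359]
[302 234  33  32 751] [318.41544607 249.35419441]
zt 0.19823779342397144
centre [0.44903309 0.19322557 0.2       ] n 811
-40 23.3 5.63 | -35 22.6 5.59 | -30 21.8 5.56 | -25 20.9 5.55 | -20 21.0 5.55 | -15 21.9 5.57 | -10 22.6 5.6 | -5 23.2 5.64 | 0 23.9 5.69 | 5 24.3 5.76 | 10 24.6 5.83 | 15 24.7 5.91 | 20 24.7 5.99 | 25 24.7 6.07 | 30 24.8 6.14 | 35 24.6 6.22 | 40 24.8 6.28 | 45 24.9 6.34 | 50 24.8 6.39 | 55 24.8 6.42 | minor axis yaw 156.98953759745098 [5.54951144 6.4620271 ]
arbor [[0.45883695 0.2758192  0.186     ]]
```

View pics/d_w1.png

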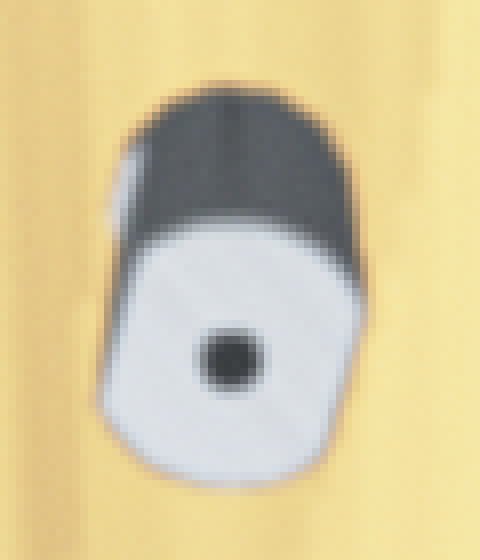

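```bash
cat >> h.py <<'E'
def bp(K,T,uv,h):
    uv=np.atleast_2d(np.asarray(uv,float))
    r=np.stack([(uv[:,0]-K[0,2])/K[0,0],(uv[:,1]-K[1,2])/K[1,1],np.ones(len(uv))],-1)@T[:3,:3].T
    return T[:3,3]+r*((h-T[2,3])/r[:,2])[:,None]
E
python3 - <<'E'
from h import *
z=np.load('s_w2.npz');C=z['C'];p=z['p'];K=z['K'];T=z['T']
cv2.imwrite("pics/d_w2.png",cv2.resize(p[180:300,260:420,::-1],None,fx=5,fy=5,interpolation=cv2.INTER_CUBIC))
hsv=cv2.cvtColor(p,cv2.COLOR_RGB2HSV)
m=((hsv[...,1]>110)&(hsv[...,0]>8)&(hsv[...,0]<30)).astype(np.uint8);m[:200]=0;m[290:]=0;m[:,:270]=0;m[:,360:]=0
k,l,s,c=cv2.connectedComponentsWithStats(m);i=1+np.argmax(s[1:,4]);mm=(l==i).astype(np.uint8)
cs,h=cv2.findContours(mm,cv2.RETR_CCOMP,cv2.CHAIN_APPROX_NONE)
for q in cs:
    if len(q)>20:
        P=bp(K,T,q[:,0],.1645);ct,r=cv2.minEnclosingCircle(P[:,:2].astype(np.float32)*1000);e=cv2.fitEllipse(q);print(len(q),ct,r,e[0],e[1],bp(K,T,[e[0]],.1645))
print('z',C[247,296].round(4),C[247,306].round(4),C[247,317].round(4),C[230,340].round(4))
# yaw: base edges & upright
for uv,h in [((262,152),.04),((398,152),.04),((262,252),.04)]: print(uv,bp(K,T,[uv],h)[0].round(4),C[uv[1]+4,uv[0]+6].round(3))
E
```

```text
119 (518.6613159179688, -166.05148315429688) 16.40015983581543 (315.8879089355469, 247.3531951904297) (40.86170196533203, 42.718597412109375) [[ 0.51847016 -0.165748    0.1645    ]]
64 (518.4082641601562, -165.515625) 9.068004608154297 (315.941162109375, 246.94581604003906) (22.28437614440918, 24.011253356933594) [[ 0.51839288 -0.16543539  0.1645    ]]
z [ 0.5047 -0.1705  0.1651] [ 0.512  -0.1696  0.1605] [ 0.5198 -0.167   0.1596] [ 0.5306 -0.148   0.1609]
(262, 152) [ 0.4455 -0.1327  0.04  ] [ 0.452 -0.134  0.039]
(398, 152) [ 0.576  -0.0826  0.04  ] [ 0.594 -0.084 -0.001]
(262, 252) [ 0.4795 -0.2382  0.04  ] [ 0.487 -0.258  0.   ]
```

View pics/d_w2.png

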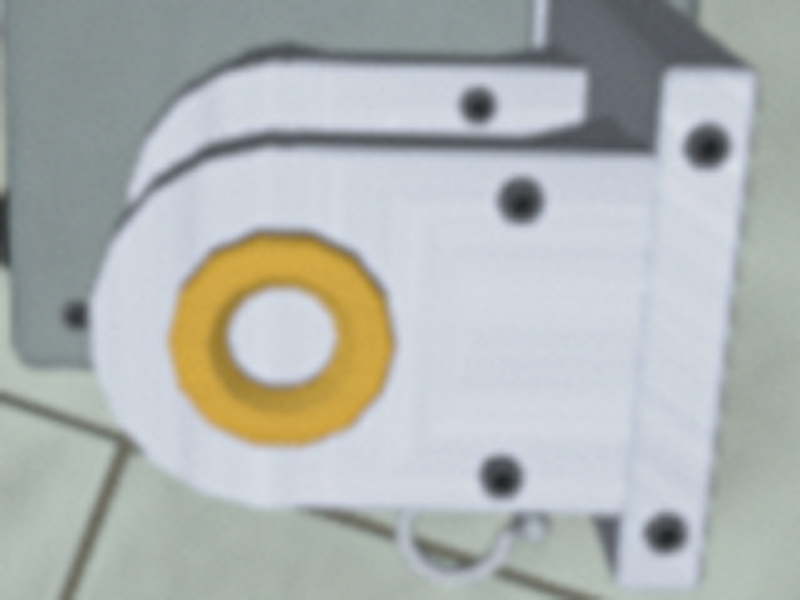

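```bash
python3 - <<'E'
from rig import ctrl,viewer
from h import *
q=down(np.radians(-22))
ctrl.move_pose([.449,.193,.27],q)
ctrl.set_gripper(0.55)
print(ctrl.movel([.449,.193,.1815],v=.08,until_force=6))
s0=ctrl.get_state();print(s0['eef_pos'],s0['force'],s0['opening'])
ctrl.set_gripper(0.0)
s=ctrl.get_state();print(s['eef_pos'],s['force'],s['wrist_torque'],s['opening'],s['clock'])
shot(ctrl,viewer,'g1')
p,d=viewer.snapshot("scene");cv2.imwrite("pics/g_scene.png",p[:,:,::-1])
E
```

```text
False
[0.4495601  0.19318551 0.18222473] [ 0.49658287  0.02262938 -0.87343935] 0.5467623948342983
[0.44948262 0.19317761 0.18228104] [-0.4796535   0.32281549  4.09600281] [-0.04222627  0.07077642  0.02789506] 0.24782010959849757 7.5917
```

View pics/g1.png

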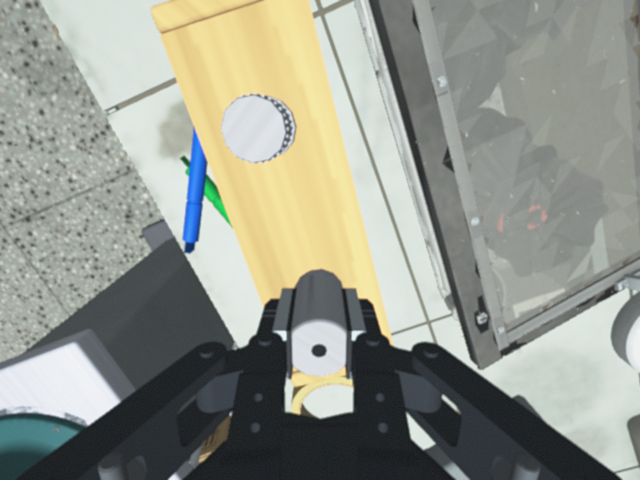

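View pics/g_scene.png

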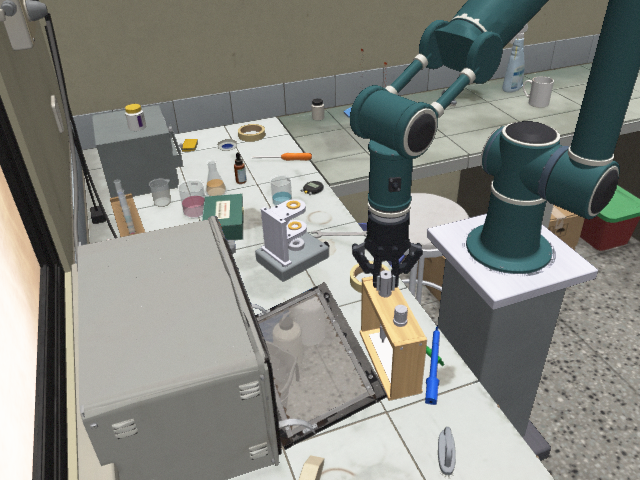

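```bash
python3 - <<'E'
from rig import ctrl,viewer
from h import *
s=ctrl.get_state();e=s['eef_pos']
print(ctrl.movel([e[0],e[1],.20],v=.04,until_force=12))
s=ctrl.get_state();print(s['eef_pos'],s['force'])
print(ctrl.movel([e[0],e[1],.352],v=.1,until_force=12))
s=ctrl.get_state();print(s['eef_pos'],s['force'],s['wrist_torque'],s['opening'],s['clock'])
shot(ctrl,viewer,'l1')
E
```

```text
False
[0.44944358 0.19319184 0.20003526] [-0.41294682  0.50151468 -3.22856508]
False
[0.44909783 0.19309229 0.35107318] [-0.05960506  0.3798783  -2.78432916] [-0.00841673 -0.02764437  0.02392145] 0.24802246961903301 9.975
```

View pics/l1.png

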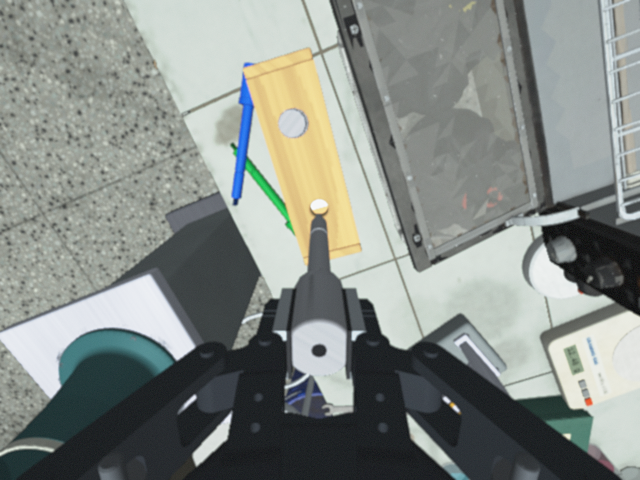

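```bash
python3 - <<'E'
from rig import ctrl,viewer
from h import *
q=down(np.radians(-35))
ctrl.move_pose([.5185,-.1657,.355],q)
ctrl.movel([.5185,-.1657,.332],v=.05,until_force=6)
s=ctrl.get_state();print(s['eef_pos'],s['force'],s['wrist_torque'],s['opening'],s['clock'],s['qpos'])
p,*_=shot(ctrl,viewer,'h1')
cv2.imwrite("pics/h1c.png",cv2.resize(p[170:290,250:390,::-1],None,fx=5,fy=5,interpolation=cv2.INTER_CUBIC))
E
```

```text
[ 0.51841764 -0.1655703   0.33165483] [ 0.61151896  0.02514323 -2.13364853] [-0.07818901 -0.02253495 -0.01053798] 0.2507217180020053 12.0 [-3.54922697e-01 -2.51085350e-02  1.77687464e+00  2.64007715e-05
  1.39044259e+00  2.55788445e-01]
```

View pics/h1c.png

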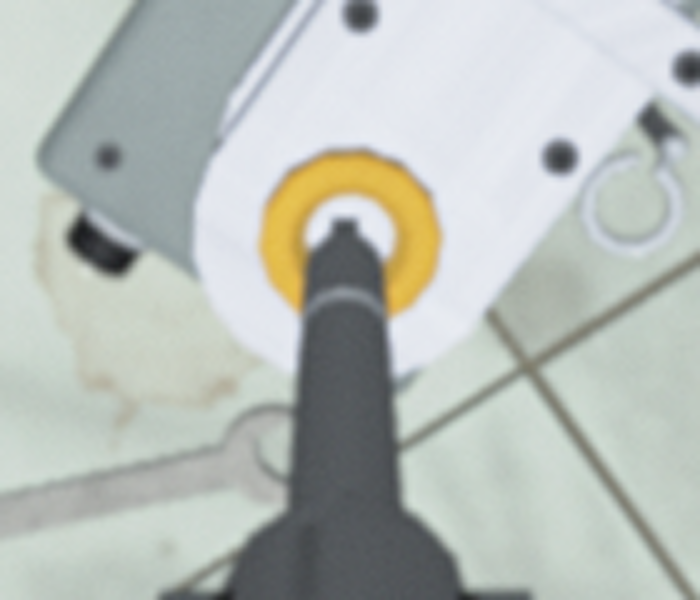

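```bash
cat >> h.py <<'E'
from scipy.optimize import least_squares
def ring(p,K,T,box,h=.1645):
    hsv=cv2.cvtColor(p,cv2.COLOR_RGB2HSV)
    m=((hsv[...,1]>90)&(hsv[...,0]>8)&(hsv[...,0]<30)&(hsv[...,2]>110)).astype(np.uint8)
    b=np.zeros_like(m);b[box[1]:box[3],box[0]:box[2]]=m[box[1]:box[3],box[0]:box[2]]
    k,l,s,c=cv2.connectedComponentsWithStats(b);i=1+np.argmax(s[1:,4])
    v,u=np.nonzero(l==i);P=bp(K,T,np.stack([u,v],1),h)[:,:2]*1000
    # outer points by angle, iterate
    c0=np.array(cv2.minEnclosingCircle(P.astype(np.float32))[0])
    for _ in range(3):
        a=np.arctan2(*(P-c0).T[::-1]);r=np.linalg.norm(P-c0,axis=1);bn=((a+np.pi)/(2*np.pi)*36).astype(int)
        O=np.array([P[bn==j][np.argmax(r[bn==j])] for j in set(bn) if r[bn==j].max()>13])
        f=least_squares(lambda x:np.linalg.norm(O-x[:2],axis=1)-x[2],[*c0,16],loss='soft_l1');c0=f.x[:2]
    return f.x/1000,len(O),np.abs(f.fun).mean()
E
python3 - <<'E'
from h import *
z=np.load('s_h1.npz');p=z['p'];K=z['K'];T=z['T']
c,n,e=ring(p,K,T,(295,195,345,240));print(c,n,e)
z2=np.load('s_w2.npz');print(ring(z2['p'],z2['K'],z2['T'],(285,215,350,280)))
ztip=.33165-.1623
t=bp(K,T,[(319.0,213.7)],ztip)[0];yaw=np.radians(-35)
ex=np.array([np.cos(yaw),np.sin(yaw)]);ey=np.array([np.sin(yaw),-np.cos(yaw)])
tip=t[:2]+6.5e-3*ey;e=np.array([.51841764,-.1655703])
print('tip',tip,'tip rel TCP tool',(tip-e)@ex,(tip-e)@ey,' bore-tip tool',(c[:2]-tip)@ex,(c[:2]-tip)@ey,'world',c[:2]-tip)
# shaft edges: columns of dark at rows
g=cv2.cvtColor(p,cv2.COLOR_RGB2GRAY)
for r in range(216,272,4):
    row=g[r,300:345].astype(int);d=np.nonzero(row<105)[0]+300;print(r,d.min(),d.max(),end=' | ')
print(g[212:220,312:326])
E
```

```text
[ 0.51911325 -0.16647512  0.01591912] 30 0.20338834747155843
(array([ 0.51857389, -0.16612604,  0.01626185]), 36, np.float64(0.18203810324024328))
tip [ 0.51788863 -0.16733763] tip rel TCP tool 0.0005803591038047042 0.0017511400641619284  bore-tip tool 0.0005084378275176238 -0.0014089403228827232 world [0.00122462 0.00086251]
216 317 320 | 220 313 324 | 224 312 325 | 228 311 326 | 232 313 324 | 236 311 326 | 240 311 326 | 244 310 327 | 248 310 327 | 252 309 327 | 256 309 328 | 260 309 328 | 264 308 328 | 268 308 329 | [[182 211 227 230 228 227 228 229 228 230 232 232 232 227]
 [202 225 231 226 204 184 178 180 182 204 226 232 234 232]
 [219 231 234 223 167 124 111 110 123 170 222 233 234 233]
 [227 235 233 212 147  93  81  79  94 153 216 233 234 233]
 [231 236 228 190 130  89  79  82  90 138 197 227 232 233]
 [230 227 193 147 106  86  84  85  88 111 153 193 222 232]
 [213 190 146 106  88  86  88  86  85  90 106 142 188 222]
 [166 136 103  85  85  84  88  86  87  85  86 103 142 193]]
```

```bash
cat >> h.py <<'E'
def rep(ctrl,t=''):
    s=ctrl.get_state();print(t,(s['eef_pos']*1e3).round(2),'F',s['force'].round(2),'M',s['wrist_torque'].round(3),round(s['opening'],3),'t',round(s['clock'],2));return s
E
python3 - <<'E'
from rig import ctrl,viewer
from h import *
yaw=np.radians(-35);ex=np.array([np.cos(yaw),np.sin(yaw)]);ey=np.array([np.sin(yaw),-np.cos(yaw)])
s=ctrl.get_state();xy=s['eef_pos'][:2]+.0006*ex-.0016*ey;print(xy)
ctrl.movel([*xy,.332],v=.02);rep(ctrl)
shot(ctrl,viewer,'h2')
for z in (.326,.322,.318,.312):
    r=ctrl.movel([*xy,z],v=.02,until_force=4);rep(ctrl,r)
    if r: break
p,*_=shot(ctrl,viewer,'h3')
cv2.imwrite("pics/h3c.png",cv2.resize(p[170:290,250:390,::-1],None,fx=5,fy=5,interpolation=cv2.INTER_CUBIC))
E
```

```text
[ 0.51999802 -0.16473263]
 [ 520.26 -164.81  332.4 ] F [ 0.28  0.17 -2.96] M [-0.013 -0.056  0.024] 0.249 t 12.3
False [ 519.83 -164.67  325.68] F [-0.08 -0.22 -1.66] M [-0.019  0.025 -0.004] 0.248 t 12.8
False [ 519.85 -164.73  321.73] F [-0.68 -0.46 -2.98] M [-0.08   0.045 -0.025] 0.245 t 13.15
False [ 519.88 -164.75  317.72] F [-0.02  0.46 -2.53] M [-0.08   0.03   0.009] 0.244 t 13.5
False [ 519.82 -164.74  311.67] F [-0.42 -0.79 -2.86] M [-0.201  0.081  0.015] 0.249 t 13.95
```

View pics/h3c.png

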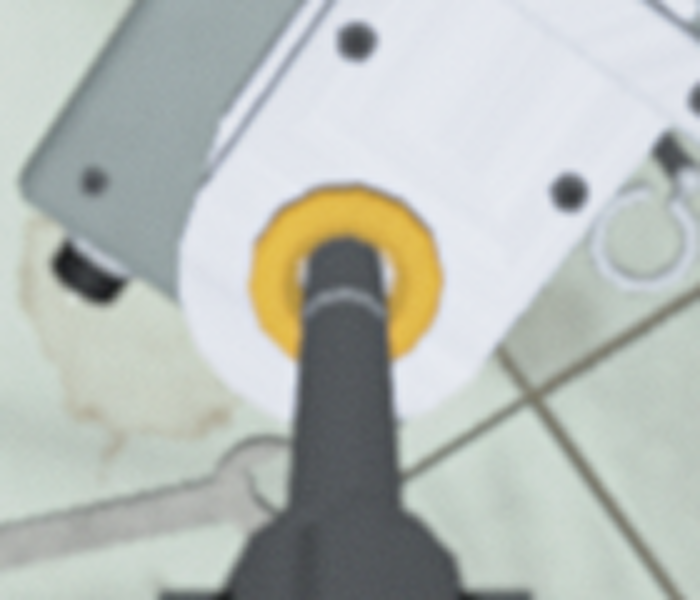

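```bash
cat >> h.py <<'E'
def lat(ctrl,n=8):
    F=[];M=[]
    for _ in range(n):
        ctrl.hold(.02);s=ctrl.get_state();F.append(s['force']);M.append(s['wrist_torque'])
    F=np.mean(F,0);M=np.mean(M,0);return s['eef_pos'],F,M
E
python3 - <<'E'
from rig import ctrl,viewer
from h import *
xy=np.array([.51999802,-.16473263])
def p(t):
    e,F,M=lat(ctrl);print(t,(e*1e3).round(2),F.round(2),M.round(3))
p('0')
for d in ([-.3,-.6],[-.6,-1.2],[-.9,-1.8]):
    ctrl.movel([*(xy+np.array(d)*1e-3),.312],v=.01);p(d)
print(ctrl.get_state()['clock'])
E
```

```text
0 [ 519.91 -164.75  311.96] [-0.46 -0.8  -2.61] [-0.181  0.138  0.013]
[-0.3, -0.6] [ 519.81 -165.27  312.14] [ 0.05  0.08 -2.45] [ 0.    -0.01   0.003]
[-0.6, -1.2] [ 519.41 -165.91  312.01] [-0.16  0.19 -2.36] [-0.017 -0.006 -0.006]
[-0.9, -1.8] [ 519.08 -166.55  311.99] [-0.03  0.03 -2.02] [ 0.004 -0.007 -0.004]
15.2833
```

```bash
python3 - <<'E'
from rig import ctrl,viewer
from h import *
c=np.array([.5194,-.16585]);u=np.array([.9,-.45])
def p(t):
    e,F,M=lat(ctrl,5);print(t,(e*1e3).round(2),F.round(2),M.round(3));return np.hypot(*M[:2])
ctrl.movel([*c,.300],v=.02,until_force=4);p('c')
for sg in (1,-1):
    for k in (.4,.8,1.2,1.6):
        ctrl.movel([*(c+sg*k*1e-3*u),.300],v=.01)
        if p(sg*k)>.1: break
    ctrl.movel([*c,.300],v=.02)
print(ctrl.get_state()['clock'])
E
```

```text
c [ 519.48 -165.88  300.18] [-0.    0.15 -2.46] [-0.018 -0.011  0.029]
0.4 [ 519.79 -166.05  300.07] [ 0.38  0.19 -2.12] [-0.013 -0.    -0.007]
0.8 [ 520.12 -166.22  299.98] [-0.33 -0.3  -2.59] [ 0.006 -0.019 -0.002]
1.2 [ 520.34 -166.35  299.96] [-0.51  0.03 -2.07] [ 0.069  0.183 -0.012]
-0.4 [ 519.06 -165.69  300.01] [-0.08 -0.02 -2.43] [ 0.013  0.002 -0.012]
-0.8 [ 518.68 -165.49  299.99] [-0.12  0.15 -2.35] [0.006 0.017 0.019]
-1.2 [ 518.33 -165.3   300.01] [-0.48 -0.1  -2.11] [-0.044 -0.067  0.   ]
-1.6 [ 518.14 -165.26  300.07] [ 0.75 -0.49 -2.77] [-0.137 -0.272 -0.024]
18.95
```

```bash
python3 - <<'E'
from rig import ctrl,viewer
from h import *
c=np.array([.51935,-.16583])
def go(z,v=.03):
    r=ctrl.movel([*c,z],v=v,until_force=4);e,F,M=lat(ctrl,4);print(z,r,(e*1e3).round(2),F.round(2),M.round(3),ctrl.get_state()['clock']);return r
for z in (.270,.262,.254,.244,.234,.220,.213,.208):
    if go(z): break
    e,F,M=lat(ctrl,1)
    if np.hypot(*M[:2])>.3: break
E
```

```text
0.27 False [ 519.54 -165.91  270.38] [ 0.26 -0.11 -2.34] [-0.016  0.014 -0.004] 20.1667
0.262 False [ 519.31 -165.8   261.85] [ 0.15 -0.31 -2.17] [ 0.009 -0.004  0.002] 20.6667
0.254 False [ 519.32 -165.81  253.88] [-0.07  0.46 -1.79] [ 0.001 -0.005 -0.007] 21.1667
0.244 False [ 519.35 -165.83  243.94] [-0.25  0.35 -2.19] [ 0.032 -0.01  -0.009] 21.7333
0.234 False [ 519.38 -165.82  233.94] [ 0.36  0.06 -2.41] [ 0.029 -0.009 -0.004] 22.3
0.22 False [ 519.44 -165.88  220.09] [ 0.08 -0.42 -2.43] [-0.001 -0.007 -0.002] 23.0
0.213 False [ 519.3  -165.82  212.85] [-0.35  0.34 -1.89] [-0.009 -0.018 -0.008] 23.4667
0.208 False [ 519.31 -165.81  207.85] [-0.24  0.   -1.96] [0.018 0.006 0.016] 23.8667
```

```bash
python3 - <<'E'
from rig import ctrl,viewer
from h import *
c=np.array([.51935,-.16583])
for z in np.arange(.2065,.2010,-.0010):
    ctrl.movel([*c,z],v=.01);e,F,M=lat(ctrl,4);print((e*1e3).round(2),F.round(2),M.round(3),ctrl.get_state()['clock'])
    if F[2]>2.5: 
        break
E
```

```text
[ 519.34 -165.81  206.5 ] [ 0.26 -0.04 -2.36] [ 0.003 -0.005  0.013] 24.25
[ 519.32 -165.83  205.47] [ 0.12 -0.21 -2.27] [0.002 0.021 0.01 ] 24.5667
[ 519.55 -165.88  205.08] [-0.6   0.46  1.4 ] [0.117 0.256 0.006] 24.8833
[ 519.56 -165.91  203.82] [-0.67  0.74  2.92] [0.127 0.259 0.01 ] 25.2
```

```bash
cat > rot.py <<'E'
import sys,json
from rig import ctrl,viewer
from h import *
y0,y1,step,oy,z=[float(a) for a in sys.argv[1:6]]
ey=lambda d:np.array([np.sin(np.radians(d)),-np.cos(np.radians(d))])
S=np.array([.51935,-.16583])+oy*1e-3*ey(-35)+np.array([float(a) for a in sys.argv[6:8]] if len(sys.argv)>6 else [0,0])*1e-3
yaw=y0
while yaw<=y1+1e-6:
    ctrl.movel([*(S-oy*1e-3*ey(yaw)),z],v=.02,rot=down(np.radians(yaw)))
    e,F,M=lat(ctrl,3);print(yaw,(e*1e3).round(2),F.round(2),M.round(3),round(ctrl.get_state()['clock'],2))
    if F[2]<0.6: print('DROP');break
    if np.hypot(*M[:2])>.55: print('MOMENT');break
    yaw+=step
E
python3 rot.py -35 -11 3 1.0 .2028
```

```text
-35.0 [ 519.53 -165.9   202.94] [-0.52 -0.14  2.81] [0.076 0.159 0.015] 25.5
-32.0 [ 519.53 -165.91  202.93] [-0.21  0.02  3.26] [0.    0.078 0.009] 25.8
-29.0 [ 519.51 -165.89  202.95] [ 0.69 -0.16  2.9 ] [-0.011 -0.068 -0.009] 26.1
-26.0 [ 519.41 -165.85  202.93] [ 0.47 -0.1   3.55] [-0.069 -0.148 -0.004] 26.4
-23.0 [ 519.31 -165.79  202.89] [-0.26 -0.67  3.17] [-0.062 -0.188 -0.024] 26.7
-20.0 [ 519.18 -165.73  202.83] [ 0.96 -0.21  2.78] [-0.058 -0.209 -0.014] 27.0
-17.0 [ 519.07 -165.69  202.8 ] [ 0.68 -0.    3.17] [-0.042 -0.181 -0.005] 27.3
-14.0 [ 518.97 -165.65  202.76] [ 0.27 -0.04  2.86] [ 0.006 -0.192 -0.003] 27.6
-11.0 [ 518.8  -165.57  202.68] [-0.08 -0.24  2.95] [ 0.06  -0.064  0.011] 27.9
```

```bash
python3 rot.py -8 25 3 1.0 .2028
```

```text
-8.0 [ 518.75 -165.54  202.68] [-0.37  0.61  3.19] [0.12  0.03  0.011] 28.2
-5.0 [ 518.81 -165.65  202.39] [ 1.22  0.   -2.16] [-0.088 -0.402 -0.001] 28.5
DROP
```

```bash
python3 - <<'E'
from rig import ctrl,viewer
from h import *
q=down(np.radians(-5))
def p(t):
    e,F,M=lat(ctrl,4);print(t,(e*1e3).round(2),F.round(2),M.round(3),round(ctrl.get_state()['clock'],2));return e,F,M
p('0')
b=np.array([.51878,-.16565])
for d in ([.3,-.1],[.6,-.15],[.9,-.2]):
    ctrl.movel([*(b+np.array(d)*1e-3),.2023],v=.01,rot=q);e,F,M=p(d)
    if np.hypot(*M[:2])<.08:break
E
```

```text
0 [ 518.94 -165.67  202.19] [ 1.49  0.08 -1.64] [-0.028 -0.517 -0.003] 28.57
[0.3, -0.1] [ 519.01 -165.69  201.79] [ 1.72  0.02 -2.67] [-0.041 -0.535  0.001] 28.88
[0.6, -0.15] [ 519.12 -165.74  201.92] [ 1.73 -0.29 -4.12] [-0.036 -0.427 -0.01 ] 29.2
[0.9, -0.2] [ 519.34 -165.75  202.09] [ 0.79 -0.1  -3.25] [ 0.037 -0.141  0.014] 29.52
```

```bash
python3 - <<'E'
from rig import ctrl,viewer
from h import *
q=down(np.radians(-5))
def p(t):
    e,F,M=lat(ctrl,4);print(t,(e*1e3).round(2),F.round(2),M.round(3),round(ctrl.get_state()['clock'],2));return e,F,M
b=np.array([.51973,-.16587])
for z in (.2015,.2005,.1995,.1985,.1978,.1974):
    r=ctrl.movel([*b,z],v=.01,rot=q,until_force=5);e,F,M=p((z,r))
    if r or F[2]>2 or np.hypot(*M[:2])>.5: break
E
```

```text
(0.2015, False) [ 519.51 -165.85  201.55] [-0.43  0.38 -1.73] [0.054 0.142 0.021] 29.83
(0.2005, False) [ 519.6  -165.91  200.5 ] [-0.88  0.27 -1.23] [0.012 0.279 0.   ] 30.15
(0.1995, False) [ 519.64 -165.9   199.43] [-1.51 -0.31 -1.09] [-0.014  0.345  0.01 ] 30.47
(0.1985, False) [ 519.66 -165.89  198.4 ] [-1.21 -0.16 -0.58] [-0.035  0.399  0.039] 30.78
(0.1978, False) [ 519.69 -165.88  197.79] [-1.01 -0.26 -0.34] [-0.018  0.447  0.031] 31.1
(0.1974, False) [ 519.71 -165.88  197.41] [-1.45 -0.29 -0.06] [-0.042  0.47   0.012] 31.42
```

```bash
python3 - <<'E'
from rig import ctrl,viewer
from h import *
q=down(np.radians(-5))
def p(t):
    e,F,M=lat(ctrl,4);print(t,(e*1e3).round(2),F.round(2),M.round(3),round(ctrl.get_state()['clock'],2));return e,F,M
b=np.array([.51935,-.16585])
ctrl.movel([*b,.1974],v=.01,rot=q);p('c')
for z in (.1971,.1968,.1965,.1962,.1959,.1956):
    ctrl.movel([*b,z],v=.01,rot=q,until_force=6);e,F,M=p(z)
    if F[2]>1.5 : break
pp,*_=shot(ctrl,viewer,'e1')
cv2.imwrite("pics/e1c.png",cv2.resize(pp[200:400,220:420,::-1],None,fx=3,fy=3,interpolation=cv2.INTER_CUBIC))
E
```

```text
c [ 519.49 -165.87  197.44] [-0.7  -0.04 -0.75] [-0.079  0.261  0.013] 31.73
0.1971 [ 519.49 -165.87  197.19] [-0.49  0.02 -0.02] [-0.063  0.224  0.056] 32.05
0.1968 [ 519.47 -165.88  196.89] [-0.6  -0.25  0.92] [-0.039  0.197  0.049] 32.37
0.1965 [ 519.48 -165.9   196.77] [-0.92  0.25  2.25] [-0.006  0.302  0.057] 32.68
```

View pics/e1c.png

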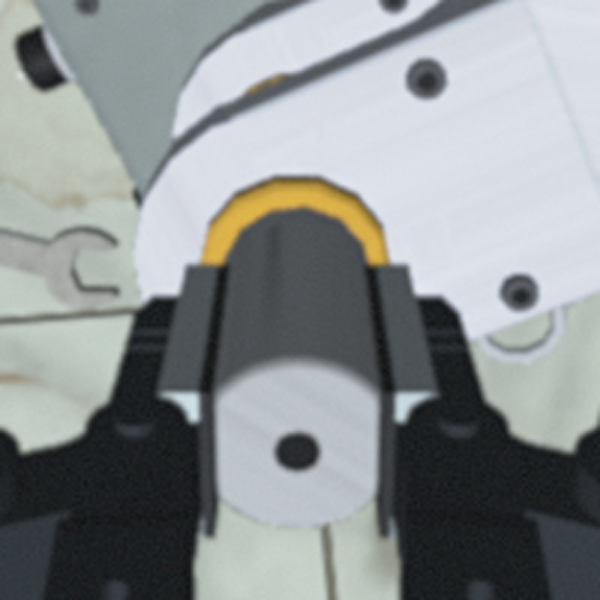

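```bash
python3 - <<'E'
from rig import ctrl,viewer
from h import *
q=down(np.radians(-5))
def p(t):
    e,F,M=lat(ctrl,4);print(t,(e*1e3).round(2),F.round(2),M.round(3),round(ctrl.get_state()['clock'],2));return e,F,M
b=np.array([.51925,-.16585])
ctrl.movel([*b,.1961],v=.01,rot=q,until_force=6);p('x')
ctrl.movel([*b,.1957],v=.01,rot=q,until_force=6);p('y')
E
```

```text
x [ 519.5  -165.9   196.77] [-1.95  0.58  5.66] [0.079 0.495 0.031] 33.05
y [ 519.49 -165.9   196.73] [-2.59  0.71  7.4 ] [0.131 0.625 0.008] 33.37
```

```bash
python3 - <<'E'
from rig import ctrl,viewer
from h import *
q=down(np.radians(-5))
b=np.array([.51940,-.16585])
ctrl.movel([*b,.1967],v=.01,rot=q);rep(ctrl)
ctrl.set_gripper(0.5);rep(ctrl)
r=ctrl.movel([*b,.215],v=.03,until_force=4);rep(ctrl,r)
r=ctrl.movel([*b,.32],v=.12,until_force=6);s=rep(ctrl,r)
p,*_=shot(ctrl,viewer,'f1')
cv2.imwrite("pics/f1c.png",cv2.resize(p[160:320,230:410,::-1],None,fx=4,fy=3.7,interpolation=cv2.INTER_CUBIC))
p,d=viewer.snapshot("scene");K,T=cam(viewer,'scene');C=cloud(K,T,d);np.savez('s_f.npz',C=C,p=p)
cv2.imwrite("pics/f_scene.png",cv2.resize(p[170:420,230:470,::-1],None,fx=2.4,fy=2.4,interpolation=cv2.INTER_CUBIC))
E
```

```text
[ 519.45 -165.84  196.78] F [-2.13  0.82  2.77] M [0.009 0.273 0.025] 0.251 t 33.62
 [ 519.36 -165.79  196.36] F [ 0.02  0.69 -0.08] M [-0.057  0.049 -0.041] 0.497 t 33.96
False [ 519.37 -165.83  215.  ] F [0.01 0.34 0.57] M [ 0.004 -0.016 -0.013] 0.497 t 34.72
False [ 518.89 -165.65  318.88] F [0.34 0.17 0.03] M [-0.008  0.     0.002] 0.5 t 35.74
```

View pics/f1c.png

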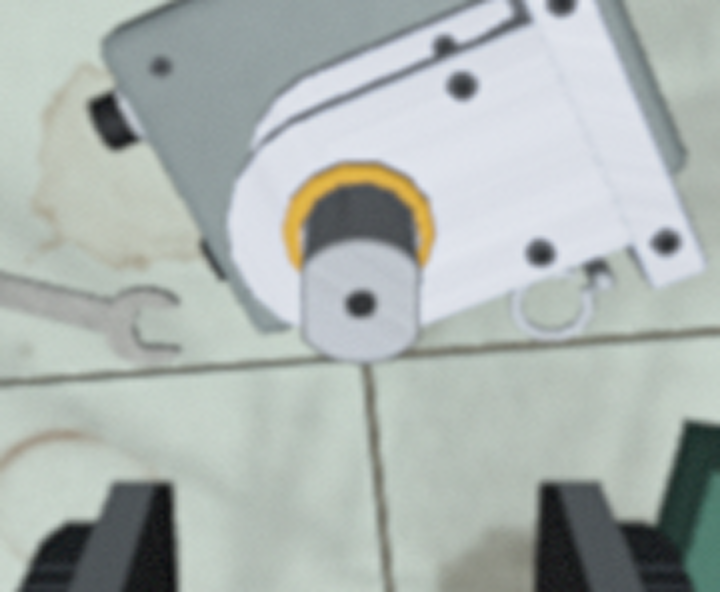

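View pics/f_scene.png

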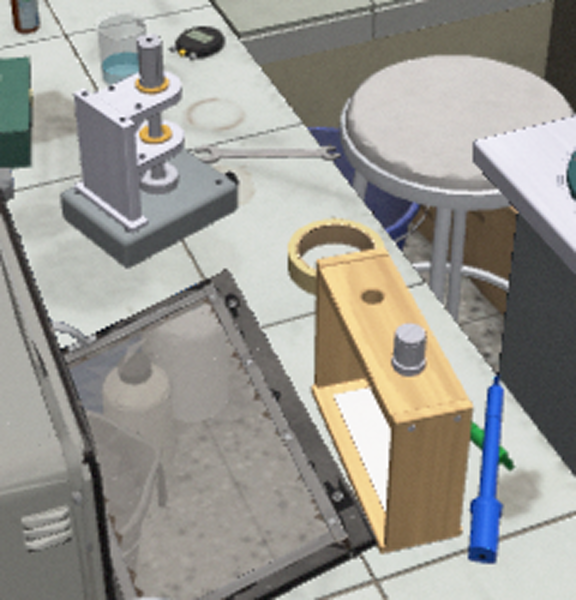

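```bash
python3 - <<'E'
from rig import ctrl,viewer,finish_job
from h import *
z=np.load('s_f1.npz')['C'];print(z[250,322].round(4),z[235,318].round(4))
C=np.load('s_f.npz')['C'];print(C[187,292].round(3))
ctrl.hold(.5);rep(ctrl);finish_job()
E
```

```text
[ 0.5202 -0.1736  0.2118] [ 0.5184 -0.1614  0.2127]
[ 0.52  -0.159  0.212]
 [ 519.42 -165.84  320.02] F [ 0.07  0.57 -0.19] M [-0.007  0.029 -0.022] 0.501 t 36.34
the job is handed in; nothing more can be done
```

The spindle is fully home in the winder, engaged in the drive and released. I handed the job in at about 36 s of the 72 s allowed.

- **Threading:** I lifted the steel spindle out of the drip stand and passed it, tang down, through the upper bearing, lower bearing and boss. I centred it by light touch in the upper bearing.
- **Finding the slot:** I pressed with about 5–6 N and turned from -35°. Between -8° and -5° the push vanished, and I stopped turning there.
- **Seating:** I lowered it onto a firm stop with the tip at about 34.5 mm. The greatest push there was about 10 N, and the wrist moment briefly reached about 0.6 N m. Then I let go and backed straight off.

**Last checks:** the head top measured 0.212–0.213 m, against 0.2125 m expected when home. The spindle stands upright with its collar on the bearing. After release the tool read about zero force. The arbor is still in its hole, and the tape roll and spanner look undisturbed.

**One disagreement:** the blue and green look-alikes stood upright in the first pictures. They toppled during my first move and now lie on the bench. I never reached for them, and my fingers were planned to pass above them, so I think they were standing loose and fell over on their own. I did not verify that.

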